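# Press the tea caddy into the corner of the courtesy tray

### The arm

A 7-joint arm with a two-finger parallel gripper is mounted at the origin on the work surface. World frame = base frame: x ahead of the robot, y to its left, z up, the work surface at z = 0. Lengths are in mm, angles in degrees, forces in N, time in s.
With the tool pointing down it reaches from about 400 to 850 mm from the base axis. Payload 4.5 kg.
Tool frame: the origin (TCP) lies between the finger pads; the fingertips stand 14 mm ahead of it and the grasp point (between the pads) lies 5 mm behind it; z points along the fingers, y is the direction in which the jaws open and shut (so a half turn about z gives the same grasp; the last joint's range is limited). The gripper opens to 88 mm and grips with 3 to 60 N. Pads are 18 mm wide; open, the fingers measure 123 mm over their backs; the gripper's body (75 mm by 187 mm) begins 45 mm behind the grasp point.
Start: joints at [1.937, 39.483, -11.15, 89.685, 9.013, 51.709, -12.324], TCP at [625.022, 0.025, 252.743] pointing down, gripper open.
Joint ranges: [-172.22, 172.22], [-26.19, 119.32], [-84.43, 86.54], [7.71, 146.69], [-57.33, 237.33], [2.42, 119.75], [-152.13, 152.13]. Speed limits (degrees/s): [147.25, 147.25, 180, 180, 180, 180, 180].

### API

Orientations are given as [roll, pitch, yaw] about the fixed x, y, z axes, in that order (R = Rz(yaw) Ry(pitch) Rx(roll)).
In Python, from station import robot gives the robot as it stands. The module is installed in compiled form; this text tells all that it offers.
- The arm moves only by the tool arm_command, never from a script. Its argument "increments" is a list of rows, each a list of 7 numbers: the turn, a rotation vector about the tool's x, y, z in rad, then the shift along the tool's x, y, z in mm, then the gripper's target within -1 to 1 (fully open at 1, half-way at 0, shut at -1). A call has 1 to 8 rows; each row is the pose to reach, as a shift and turn from the pose commanded when the call began, along the tool's axes at that moment; what a row does not reach only later rows make up. A row lasts 1/8 s, in which the tool goes at most 62.5 mm and 10.7 degrees, less where a joint would pass 70% of its speed; a pose out of reach is approached as far as the arm can. A call with a gripper value outside its range is refused whole. The fingers move at their own pace and stop on an object; "force" is the grip in N (left out, the last holds). Time passes only in rows, so rows that repeat a pose let the fingers close. It gives the time, the measured TCP pose, the force and the opening at its end, in the units of the state.
- robot.observe(): the state, without advancing time (a new reading comes with each control period).
- robot.grab_frame(name): name is "scene" or "side" or "wrist"; returns (picture, depth): 384x512x3 uint8, red, green, blue; 384x512 float32, mm along the optical axis (not along the pixel's ray), 0 where there is no reading.
- robot.calibration(name): a dict with "camera_matrix" (3x3 intrinsics, pixels), "R" (3x3) and "t" (3): a world point X has camera coordinates R X + t; the wrist camera has in their place "tool_from_camera" (4x4, takes a point from camera to tool coordinates, whose origin is the TCP and whose axes are the flange's). Camera axes: x right, y down, z forward; pixel columns grow to the right and rows downward; lengths in mm; the calibration is good to about 2 mm. A picture is of the moment at which its call begins: read the wrist's pose just before it. calibration takes no time and is no camera call.
- robot.close_job(): hands the job in, once; it reports no verdict.
The state is a dict: "time_s": time; "joints": joint angles; "joint_velocities": joint speeds; "tau": joint torques, N m; "position": TCP position; "orientation": TCP orientation; "wrist_force": force on the tool from outside, world axes, zero at the start; "ft_torque": the same for the moment, N m; "opening": opening from 0.0 (shut) to 1.0 (fully open).
Only numpy, scipy, OpenCV 4.12 (cv2) and the standard library are available. Lean on these libraries where they do the work, as an engineer would, in place of code of your own. Each camera call takes 0.05 s, during which the arm holds its last target.

### The job

Tidy the hotel room's courtesy tray: one of the two cups stands where the tea caddy belongs, so nest the cups one inside the other, upright on the tray and clear of that place, and let go of them. Then stand the navy tea caddy on the tray floor in the far left corner between the brass rims, its long side along the far rim, and press it flush against both brass rims at once (no harder than a firm hand) - its adhesive feet are just taking, so finish while still holding it pressed against both. Leave the other things on the tray and desk where they stand.

Things in the scene. Friction and masses are not known exactly. Their poses are not given: they have to be found in the camera images.
- tray_corner (a point): The inner far left corner of the black serving tray, at floor level (6 mm above the desk). Axes: x along the tray's depth, pointing away from the robot to the far rim; y along its width, to the left rim; z up. The tray is fixed to the desk; its floor inside the rims is 220 mm (x) by 300 mm (y) and reaches from this point to -x and -y. All rims are 10 mm thick and 22 mm high above the desk (16 mm above the tray floor). The tray turns up to 0.2 rad from start to start.
- far_rim: The brass rim along the far side of the tray, a rigid stop, fixed to the tray; its inner face is the plane x = 0 of tray_corner. Its origin is the centre of the tray's underside, axes as the tray's.
- left_rim: The brass rim along the left side of the tray, a rigid stop, fixed to the tray; its inner face is the plane y = 0 of tray_corner. Its origin is the centre of the tray's underside, axes as the tray's.
- blue_cup_mid (a point): Centre (half-way up, on the axis) of the blue conical ceramic cup without handle: 75 mm high, 64 mm outside diameter at the rim, 40 mm at the foot, wall 3 mm, about 150 g. It stands upright on the tray floor, either in the far left part where the caddy belongs or in the far right part. Axis z up. Nested in its twin it sits about 20 mm higher than the lower cup.
- white_cup_mid (a point): Centre (half-way up, on the axis) of the white cup, the same shape and size as the blue one; it stands in the other of the two places. Axis z up.
- caddy_mid (a point): Centre (half-way up) of the navy tea caddy, a rigid box with a brass line round its foot and coloured sachets standing in its top: 60 mm along its own x, 95 mm along its own y (long side), 75 mm high (the sachets reach 78 mm), about 300 g; it slides on the tray floor and along the rims with a friction coefficient of 0.5 to 0.75. It starts upright on the desk to the right of the tray, turned up to 0.5 rad. Its two ends are alike: either may face left.
- tumbler: An upturned glass tumbler, 66 mm diameter at its mouth (down), 80 mm high, on the near left part of the tray; origin at the centre of its underside. Leave it alone.
- teaspoon: A steel teaspoon 130 mm long lying across the near right part of the tray; origin under its middle. Leave it alone.
- bottle0: A clear glass water bottle with a white cap, 64 mm diameter, 220 mm high, on the desk to the left; origin at the centre of its underside. Leave it alone.
- bottle1: A second bottle like bottle0, behind it. Leave it alone.
Mind the look-alikes: they are no part of the job. What is shaped like the part that bears blue_cup_mid but pink is not meant.

How it is judged:
By the outcome, as a careful person would: the job done as asked, in the order asked, and still so for the second after the job is handed in, while the arm keeps its last pose, push and grip.
It also fails if it takes over 67 s, if anything falls off the work surface, if the arm or the gripper's body presses on something with over 40 N, if the wrist force passes 120 N, or if a joint passes its speed limit or range.

## Working session

There is one attempt and no reset: what is moved stays moved. The work goes in short steps, Python scripts to look and compute and a tool call to move; the robot and the scene stay as the last step left them, time stands still between calls to the robot, and variables do not carry over. Pictures are saved under pics/ and viewed, and the job is handed in when it is done.

Besides the shell and the picture viewer there is one more tool, called after ">>>" as name([rows], argument=value, ...), one row to a line, values as JSON. arm_command: Moves the arm, as the interface text tells. Its arguments: {"type":"object","properties":{"increments":{"type":"array","items":{"type":"array","items":{"type":"number"}}},"force":{"type":"number"}},"required":["increments"]}

```bash
mkdir -p pics
python3 - <<'E'
from station import robot
import cv2,numpy as np
s=robot.observe();print({k:np.round(v,3) for k,v in s.items()})
for n in ["scene","side","wrist"]:
    im,d=robot.grab_frame(n)
    np.savez(f"{n}0.npz",im=im,d=d)
    cv2.imwrite(f"pics/{n}0.png",cv2.resize(im[:,:,::-1],None,fx=1.5,fy=1.5))
    c=robot.calibration(n);print(n,{k:np.round(v,3).tolist() for k,v in c.items()})
E
```

```text
{'time_s': np.float64(0.0), 'joints': array([  1.937,  39.535, -11.145,  89.745,   9.013,  51.709, -12.324]), 'joint_velocities': array([ 0.169, -0.034, -0.   , -0.065, -0.068,  0.003,  0.01 ]), 'tau': array([ 0.0000e+00, -5.2757e+01, -1.2670e+00, -1.5343e+01, -5.3000e-02,
        7.0000e-03,  0.0000e+00]), 'position': array([ 6.24389e+02, -5.40000e-02,  2.51893e+02]), 'orientation': array([-1.79894e+02,  8.00000e-03,  9.00050e+01]), 'wrist_force': array([ 0.335,  0.048, -0.585]), 'ft_torque': array([0.025, 0.019, 0.027]), 'opening': np.float64(1.0)}
scene {'camera_matrix': [[394.598, 0.0, 258.524], [0.0, 394.598, 198.088], [0.0, 0.0, 1.0]], 'R': [[0.061, 0.998, -0.005], [0.643, -0.043, -0.764], [-0.763, 0.044, -0.645]], 't': [-65.354, -340.648, 1478.034]}
side {'camera_matrix': [[357.154, 0.0, 256.706], [0.0, 357.154, 190.425], [0.0, 0.0, 1.0]], 'R': [[0.935, -0.354, 0.012], [-0.161, -0.456, -0.875], [0.315, 0.817, -0.483]], 't': [-516.286, 169.558, 702.363]}
wrist {'camera_matrix': [[311.968, 0.0, 257.737], [0.0, 311.968, 185.939], [0.0, 0.0, 1.0]], 'tool_from_camera': [[-0.0, -0.948, -0.319, 82.734], [1.0, -0.001, 0.001, -1.754], [-0.001, -0.319, 0.948, -130.869], [0.0, 0.0, 0.0, 1.0]]}
```

View pics/scene0.png

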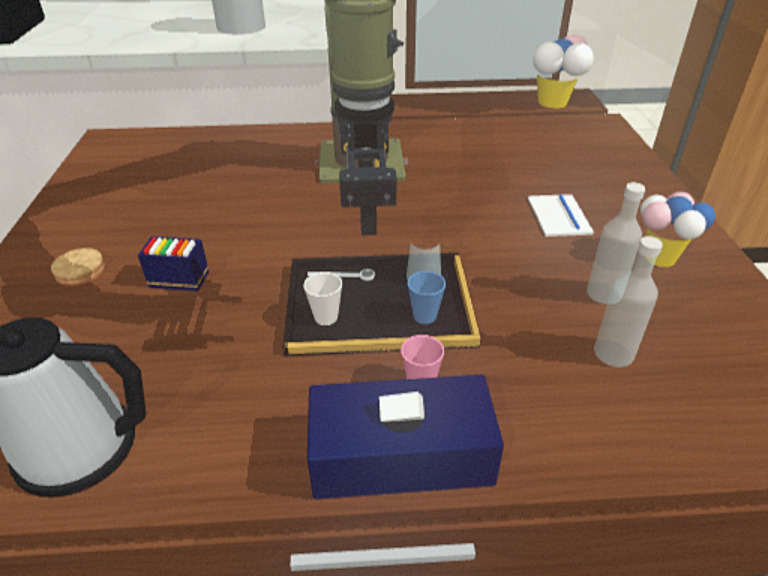

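View pics/side0.png

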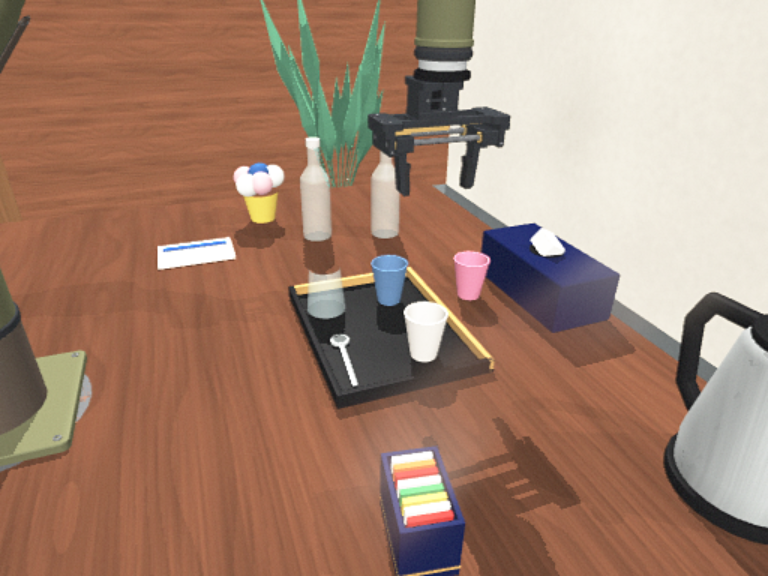

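View pics/wrist0.png

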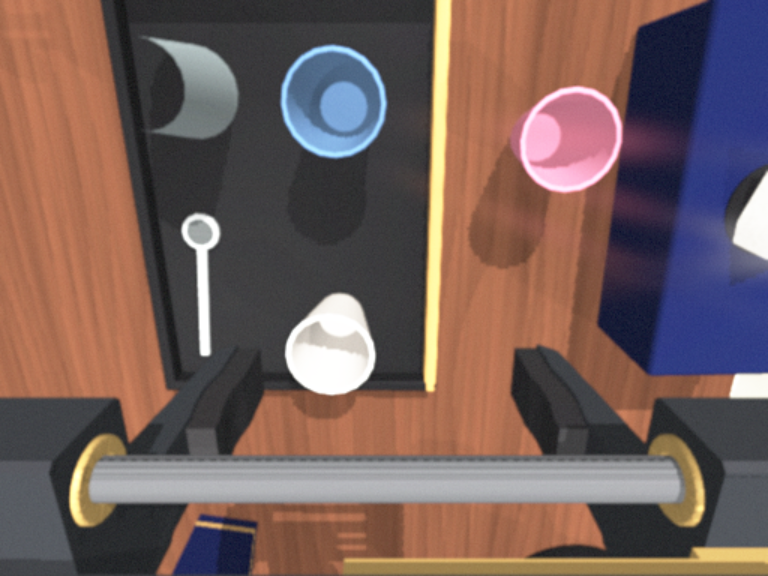

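Pictures are shown at 1.5x. The blue cup stands in the far left of the tray (scene ~(426,298), side ~(389,280)), right by the brass corner, and the white cup in the far right ((323,298)). The pink look-alike is outside the tray, beyond the far rim ((422,357)). The caddy is the small navy box with sachets at scene (173,263); the large navy box is a tissue box. Next I measure.

```bash
cat > h.py <<'E'
from station import robot
import cv2,numpy as np
from scipy.spatial.transform import Rotation as Ro
from scipy.optimize import least_squares
def pose(s=None):
    s=s or robot.observe()
    T=np.eye(4);T[:3,:3]=Ro.from_euler('xyz',s['orientation'],degrees=True).as_matrix();T[:3,3]=s['position'];return T
def cam(n,T=None):
    c=robot.calibration(n);K=np.array(c['camera_matrix'])
    if n=='wrist':
        W=T@np.array(c['tool_from_camera'])
    else:
        R=np.array(c['R']);t=np.array(c['t']);W=np.eye(4);W[:3,:3]=R.T;W[:3,3]=-R.T@t
    return K,W
def cloud(d,K,W):
    v,u=np.mgrid[:d.shape[0],:d.shape[1]]
    P=np.stack([(u-K[0,2])/K[0,0]*d,(v-K[1,2])/K[1,1]*d,d],-1)
    return P@W[:3,:3].T+W[:3,3]
def onplane(px,z,K,W):
    px=np.asarray(px,float).reshape(-1,2)
    r=np.c_[(px-K[[0,1],2])/K[0,0],np.ones(len(px))]@W[:3,:3].T
    o=W[:3,3];return o+r*((z-o[2])/r[:,2])[:,None]
def circ(p):
    f=lambda q:np.hypot(p[:,0]-q[0],p[:,1]-q[1])-q[2]
    r=least_squares(f,[*p.mean(0)[:2],32],loss='soft_l1');return r.x
E
python3 - <<'E'
from h import *
T=pose()
for n in ['scene','side','wrist']:
    z=np.load(n+'0.npz');im,d=z['im'],z['d'];K,W=cam(n,T);P=cloud(d,K,W)
    hsv=cv2.cvtColor(im,cv2.COLOR_RGB2HSV);H,S,V=[hsv[...,i].astype(int) for i in range(3)]
    ok=d>0
    inx=(P[...,0]>450)&(P[...,0]<800)
    # desk height check
    desk=ok&(abs(P[...,2])<10)&(H<14)&(S>100)&inx
    print(n,'deskz',np.median(P[desk][:,2]))
    for nm,m in [('blue',(H>98)&(H<115)&(S>90)),('white',(S<40)&(V>120)),('navy',(H>112)&(H<130)&(S>120)&(V<130)),('pink',(H>160)&(S>60))]:
        m=m&ok&(P[...,0]>400)&(P[...,0]<760)&(P[...,1]<220)
        if nm=='white': m&=(P[...,1]>-130)&(P[...,1]<60)
        q=P[m]
        if len(q)<30: print(nm,len(q));continue
        t=q[(q[:,2]>76)&(q[:,2]<86)]
        print(nm,len(q),'med',q.mean(0).round(1),'z99',np.percentile(q[:,2],99).round(1),len(t), circ(t).round(1) if len(t)>10 and nm!='navy' else '')
    m=(H>15)&(H<30)&(S>100)&(V>120)&ok&(P[...,2]<40)&(P[...,2]>5)&(P[...,0]>450)&(P[...,0]<800)&(abs(P[...,1])<250)
    q=P[m]; print('brass',len(q),q.min(0).round(),q.max(0).round())
    cv2.imwrite(f'pics/brass_{n}.png',(m*255).astype(np.uint8))
E
```

```text
scene deskz -0.5102130980915263
blue 641 med [590.7  74.2  57.3] z99 81.9 108 [595.2  92.4  29.8]
white 994 med [585.1 -58.6 116.6] z99 486.5 118 [587.1 -78.   30. ]
navy 667 med [ 476.8 -353.9   46.5] z99 76.0 5 
pink 674 med [677.6  45.2  44.2] z99 76.3 7 
brass 988 [ 451. -140.    5.] [673. 175.  25.]
side deskz 1.6048198249355323
blue 679 med [576.4  34.1  54. ] z99 83.0 125 [592.1  91.   29.7]
white 1538 med [580.7 -58.1 136.6] z99 416.6 194 [583.3 -79.2  29.9]
navy 887 med [ 449.2 -404.2   40.5] z99 76.2 11 
pink 540 med [710.2  23.3  46.7] z99 76.4 10 
brass 455 [ 450. -147.    7.] [669. 177.  26.]
wrist deskz -1.150781837373529
blue 4066 med [580.3  74.2  41.9] z99 80.5 508 [590.2  93.9  29.3]
white 15086 med [604.6  -1.  240.5] z99 319.6 578 [581.6 -76.   29.9]
navy 1301 med [ 457.7 -309.2   38.3] z99 65.2 0 
pink 2300 med [739.9  65.9  30. ] z99 73.2 0 
brass 840 [ 655. -142.    7.] [666. 162.  24.]
```

Run:
```python
from h import *
T=pose()
for n in ['scene','side','wrist']:
    z=np.load(n+'0.npz');im,d=z['im'],z['d'];K,W=cam(n,T);P=cloud(d,K,W)
    hsv=cv2.cvtColor(im,cv2.COLOR_RGB2HSV);H,S,V=[hsv[...,i].astype(int) for i in range(3)]
    m=(H>15)&(H<30)&(S>100)&(V>120)&(d>0)&(P[...,2]<40)&(P[...,2]>5)&(P[...,0]>440)&(P[...,0]<690)&(P[...,1]>-160)&(P[...,1]<190)
    q=P[m]; q=q[q[:,2]>19]   # top faces
    far=q[(q[:,0]>640)&(q[:,1]<140)]; left=q[(q[:,1]>140)&(q[:,0]<640)]
    for nm,a,i,j in [('far',far,0,1),('left',left,1,0)]:
        if len(a)<30: print(n,nm,len(a));continue
        c=np.polyfit(a[:,j],a[:,i],1);r=a[:,i]-np.polyval(c,a[:,j])
        print(n,nm,len(a),'slope',c[0].round(4),'mid',c[1].round(1),'res pct',np.percentile(r,[2,10,50,90,98]).round(1),'z',np.median(a[:,2]).round(1),'ends',np.percentile(a[:,j],[0,100]).round())
    # caddy
    nv=((H>112)&(H<130)&(S>120)&(V<150))&(d>0)&(P[...,0]<620)&(P[...,1]<-180)&(P[...,2]>-5)
    ys,xs=np.nonzero(nv)
    if len(xs)>50:
        q=P[(d>0)&(P[...,0]>380)&(P[...,0]<620)&(P[...,1]<-200)&(P[...,1]>-480)&(P[...,2]>66)&(P[...,2]<85)]
        r=cv2.minAreaRect(q[:,:2].astype(np.float32)); print(n,'caddy top',len(q),r)
        s=P[nv];s=s[(s[:,2]>12)&(s[:,2]<65)]
        print(' sides',len(s),s.min(0).round(),s.max(0).round())
```

```text
scene far 297 slope 0.0029 mid 666.3 res pct [-6.1 -4.3  0.1  4.1  5.2] z 21.2 ends [-140.  139.]
scene left 156 slope 0.0007 mid 169.2 res pct [-4.2 -3.8 -0.1  3.8  4.6] z 21.3 ends [441. 636.]
scene caddy top 562 ((453.7590637207031, -356.67681884765625), (97.21984100341797, 66.09129333496094), 80.81883239746094)
 sides 439 [ 431. -409.   17.] [ 494. -305.   65.]
side far 137 slope -0.0023 mid 660.4 res pct [-3.3 -2.7 -1.3  5.9  7.4] z 22.7 ends [-147.  135.]
side left 59 slope -0.0013 mid 167.5 res pct [-3.6 -2.7 -0.8  5.4  7.4] z 21.5 ends [441. 588.]
side caddy top 2433 ((451.23858642578125, -356.72406005859375), (96.81432342529297, 60.43193435668945), 79.91036987304688)
 sides 733 [ 414. -409.   16.] [ 472. -396.   65.]
wrist far 521 slope 0.0054 mid 659.2 res pct [-3.5 -3.1 -2.1  6.   6.4] z 20.3 ends [-142.  140.]
wrist left 0
wrist caddy top 11 ((436.1532287597656, -304.0589599609375), (2.098705768585205, 15.190473556518555), 88.73038482666016)
 sides 1198 [ 430. -348.   16.] [ 487. -303.   65.]
```

Run:
```python
import numpy as np,cv2
a=np.load('scene0.npz')['im'][140:260,80:340,::-1];b=np.load('side0.npz')['im'][160:384,180:360,::-1]
cv2.imwrite('pics/c1.png',cv2.resize(a,None,fx=3,fy=3,interpolation=2));cv2.imwrite('pics/c2.png',cv2.resize(b,None,fx=2.6,fy=2.6,interpolation=2))
```

```text
(no output)
```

View pics/c1.png

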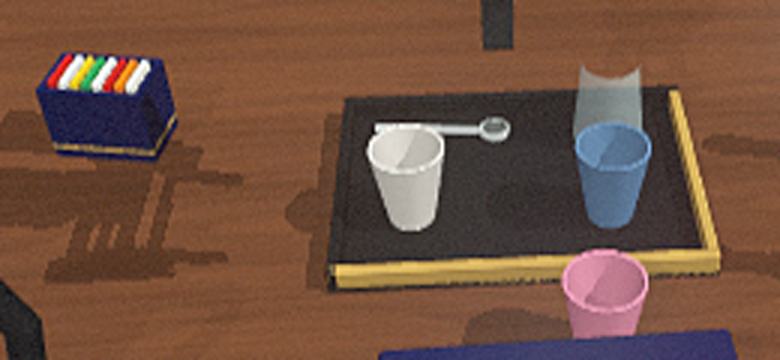

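View pics/c2.png

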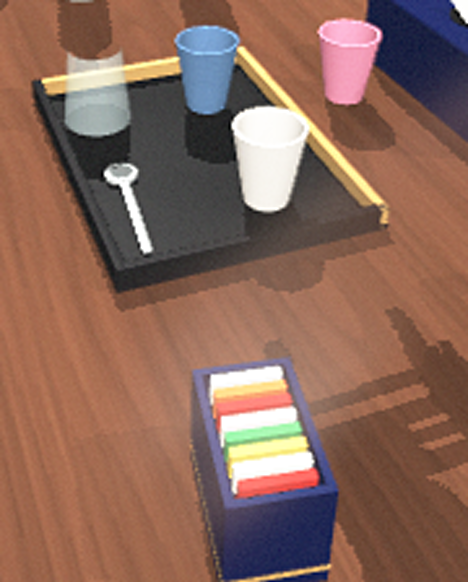

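Run:
```python
from h import *
T=pose()
for n in ['scene','side','wrist']:
    z=np.load(n+'0.npz');im,d=z['im'],z['d'];K,W=cam(n,T);P=cloud(d,K,W)
    hsv=cv2.cvtColor(im,cv2.COLOR_RGB2HSV);H,S,V=[hsv[...,i].astype(int) for i in range(3)]
    q=P[(H>160)&(S>60)&(d>0)&(P[...,0]>600)&(P[...,0]<800)&(abs(P[...,1]-80)<100)];t=q[q[:,2]>70]
    print(n,'pink',len(t),circ(t).round(1) if len(t)>10 else '')
    q=P[(H>112)&(H<130)&(S>120)&(d>0)&(P[...,0]>700)&(P[...,0]<1000)&(abs(P[...,1])<300)]
    if len(q): print('tissue',np.percentile(q,[1,99],axis=0).round())
    q=P[(d>0)&(P[...,0]>450)&(P[...,0]<545)&(P[...,1]>50)&(P[...,1]<155)&(P[...,2]>30)&(P[...,2]<100)]
    if len(q)>10: print('tumbler',len(q),np.percentile(q,[1,50,99],axis=0).round())
    q=P[(d>0)&(P[...,0]>450)&(P[...,0]<900)&(P[...,1]>200)&(P[...,1]<600)&(P[...,2]>110)&(P[...,2]<250)]
    if len(q)>10: print('bottles',len(q),np.percentile(q,[1,50,99],axis=0).round())
```

```text
scene pink 150 [744.1  70.1  29.9]
tissue [[814. -88.   9.]
 [932. 148.  92.]]
tumbler 342 [[482.  73.  32.]
 [504.  98.  60.]
 [512. 130.  86.]]
bottles 2330 [[453. 358. 111.]
 [577. 403. 143.]
 [730. 593. 220.]]
side pink 94 [740.4  69.   29.5]
tissue [[805. -46.  11.]
 [921. 141.  93.]]
tumbler 480 [[450.  71.  31.]
 [473.  79.  58.]
 [506. 106.  87.]]
bottles 941 [[453. 356. 111.]
 [552. 402. 141.]
 [709. 577. 222.]]
wrist pink 221 [737.4  71.5  29.8]
tissue [[803. -84.  13.]
 [883. 145.  91.]]
tumbler 1600 [[480.  75.  31.]
 [501. 101.  60.]
 [507. 131.  84.]]
```

Candidates: blue cup at scene pixel (426,298), measured at about (592, 92.5) with its rim at z≈81, stands inside the brass corner. Pink is at (422,357), about (740, 70), outside the tray and on the desk. The enlarged crop confirms blue is the one meant. Now I move above it.

>>> arm_command([
  [0, 0, 0, 30, -11, 33, 1],
  [0, 0, 0, 62, -22, 66, 1],
  [0, 0, 0, 92.5, -33, 100, 1],
  [0, 0, 0, 92.5, -33, 110, 1],
  [0, 0, 0, 92.5, -33, 110, 1],
], force=20)

```text
time_s: 0.78
position: [592.0, 91.4, 142.2]
orientation: [-179.9, 0.1, 90.0]
wrist_force: [-0.5, -0.7, 0.3]
opening: 1.001
```

Run:
```python
from h import *
s=robot.observe();T=pose(s);print(s['position'],s['orientation'],s['wrist_force'])
im,d=robot.grab_frame('wrist');K,W=cam('wrist',T);P=cloud(d,K,W)
cv2.imwrite('pics/w1.png',im[:,:,::-1])
hsv=cv2.cvtColor(im,cv2.COLOR_RGB2HSV);H,S,V=[hsv[...,i].astype(int) for i in range(3)]
q=P[(H>98)&(H<115)&(S>90)&(d>0)];t=q[(q[:,2]>76)&(q[:,2]<86)]
print(len(q),len(t),circ(t))
```

```text
[592.01435827  91.4238006  142.19454709] [-1.79943833e+02  7.90706449e-02  8.99672824e+01] [-0.53068736 -0.67655887  0.27552781]
6357 790 [589.78365561  94.64776534  29.53029363]
```

View pics/w1.png

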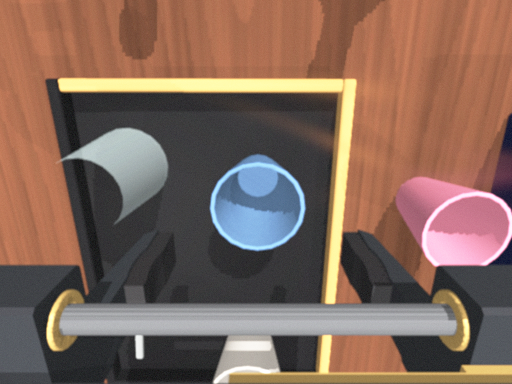

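The wrist view shows the blue cup at (258,205), centred between the fingers, with tumbler and pink cup clear. Descend and grip.

>>> arm_command([
  [0, 0, 0, 1, -1, 34, 1],
  [0, 0, 0, 1, -1, 60, 1],
  [0, 0, 0, 1, -1, 67, 1],
  [0, 0, 0, 1, -1, 67, 1],
  [0, 0, 0, 1, -1, 67, -1],
  [0, 0, 0, 1, -1, 67, -1],
  [0, 0, 0, 1, -1, 67, -1],
  [0, 0, 0, 1, -1, 67, -1],
], force=20)

```text
time_s: 1.82
position: [591.5, 93.6, 76.3]
orientation: [179.9, -0.0, 90.0]
wrist_force: [-0.7, -0.2, 4.3]
opening: 0.698
```

>>> arm_command([
  [0, 0, 0, 0, 0, -10, -1],
  [0, 0, 0, 0, 0, -35, -1],
  [0, 0, 0, 0, 0, -70, -1],
  [0, 0, 0, 0, 0, -100, -1],
  [0, 0, 0, 0, 0, -105, -1],
  [0, 0, 0, 0, 0, -105, -1],
])

```text
time_s: 2.58
position: [590.6, 93.4, 180.4]
orientation: [-180.0, 0.0, 90.0]
wrist_force: [-0.1, 0.5, -1.9]
opening: 0.688
```

Run:
```python
from h import *
s=robot.observe();T=pose(s);print(s['position'],s['orientation'],s['wrist_force'],s['opening'])
for n in ['side','wrist']:
    im,d=robot.grab_frame(n);K,W=cam(n,T);P=cloud(d,K,W)
    cv2.imwrite(f'pics/{n}2.png',im[:,:,::-1])
    hsv=cv2.cvtColor(im,cv2.COLOR_RGB2HSV);H,S,V=[hsv[...,i].astype(int) for i in range(3)]
    q=P[(H>98)&(H<115)&(S>90)&(d>0)&(P[...,0]<700)&(P[...,1]<200)]
    print(n,np.percentile(q,[1,99],axis=0).round(1))
    for lo in (q[:,2].max()-8,):
        t=q[q[:,2]>lo]; print(circ(t).round(1))
    q=P[(S<40)&(V>120)&(d>0)&(P[...,1]>-130)&(P[...,1]<-30)&(P[...,2]>76)&(P[...,2]<86)&(P[...,0]>500)]
    if len(q)>20: print('white',len(q),circ(q).round(1))
```

```text
[590.59681635  93.37457117 180.35242169] [-1.79963398e+02  1.30517400e-02  9.00037429e+01] [-0.09183258  0.46206304 -1.88550843] 0.6883324528881183
side [[ 438.2 -408.2    7.4]
 [ 620.2  158.4  186.9]]
[632.8  79.5  20.7]
white 194 [583.2 -79.4  29.8]
wrist [[559.3  66.3 112.8]
 [618.9 123.9 184.6]]
[587.8 318.3 199.1]
white 429 [581.8 -75.2  29.7]
```

View pics/side2.png

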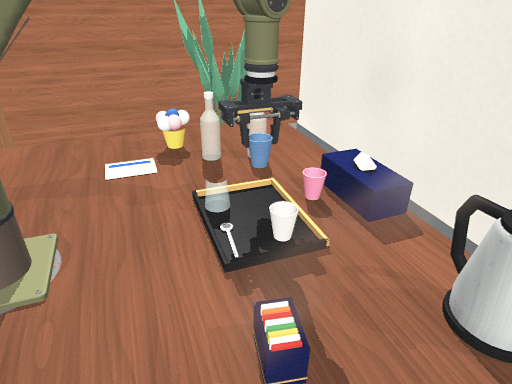

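The side view shows the blue cup upright in the fingers at (260,150) and the white cup still at (284,222). Next: the held cup's centre, measured from the same cameras.

Run:
```python
from h import *
s=robot.observe();T=pose(s)
for n in ['scene','side','wrist']:
    im,d=robot.grab_frame(n);K,W=cam(n,T);P=cloud(d,K,W)
    hsv=cv2.cvtColor(im,cv2.COLOR_RGB2HSV);H,S,V=[hsv[...,i].astype(int) for i in range(3)]
    m=(H>98)&(H<112)&(S>90)&(d>0)&(abs(P[...,0]-591)<50)&(abs(P[...,1]-93)<50)&(P[...,2]>90)
    q=P[m];print(n,len(q),'z',np.percentile(q[:,2],[1,99]).round(1))
    t=q[q[:,2]>np.percentile(q[:,2],99)-5];print(len(t),circ(t).round(1))
    if n=='wrist':
        ys,xs=np.nonzero(m);print(xs.min(),xs.max(),ys.min(),ys.max())
```

```text
scene 377 z [113.8 184. ]
40 [594.2  91.7  29.5]
side 645 z [114.4 185.8]
101 [590.7  90.8  29.6]
wrist 12058 z [112.2 183.6]
1916 [588.4  94.4  29.5]
191 324 179 303
```

>>> arm_command([
  [0, 0, 0, -20, -1, 0, -1],
  [0, 0, 0, -60, -2, 0, -1],
  [0, 0, 0, -100, -4, 0, -1],
  [0, 0, 0, -140, -6, 0, -1],
  [0, 0, 0, -163, -7, 0, -1],
  [0, 0, 0, -170, -7, 0, -1],
  [0, 0, 0, -170, -7, 0, -1],
  [0, 0, 0, -170, -7, 0, -1],
])

```text
time_s: 3.82
position: [584.2, -74.9, 180.7]
orientation: [180.0, -0.1, 90.1]
wrist_force: [-0.0, 0.3, -1.1]
opening: 0.697
```

Run:
```python
from h import *
s=robot.observe();T=pose(s);print(s['position'],s['wrist_force'])
for n in ['scene','side','wrist']:
    im,d=robot.grab_frame(n);K,W=cam(n,T);P=cloud(d,K,W)
    cv2.imwrite(f'pics/{n}3.png',im[:,:,::-1])
    hsv=cv2.cvtColor(im,cv2.COLOR_RGB2HSV);H,S,V=[hsv[...,i].astype(int) for i in range(3)]
    m=(H>98)&(H<112)&(S>90)&(d>0)&(abs(P[...,0]-584)<50)&(abs(P[...,1]+77)<50)&(P[...,2]>90)
    q=P[m];t=q[q[:,2]>np.percentile(q[:,2],99)-5];print(n,len(t),circ(t).round(1),np.percentile(q[:,2],[1,99]).round(1))
    q=P[(S<40)&(V>120)&(d>0)&(P[...,1]>-130)&(P[...,1]<-30)&(P[...,2]>74)&(P[...,2]<86)&(P[...,0]>500)]
    if len(q)>20: print('white',len(q),circ(q).round(1))
```

```text
[584.15885287 -74.85304989 180.73805194] [-0.0282063   0.26392686 -1.05789159]
scene 34 [586.4 -75.8  31.3] [116.  185.2]
white 121 [587.2 -78.2  29.8]
side 147 [584.1 -77.   30. ] [114.8 186.9]
white 227 [583.2 -79.3  29.7]
wrist 1670 [582.5 -73.5  29.5] [113.5 185. ]
white 634 [581.3 -75.9  29.5]
```

View pics/scene3.png

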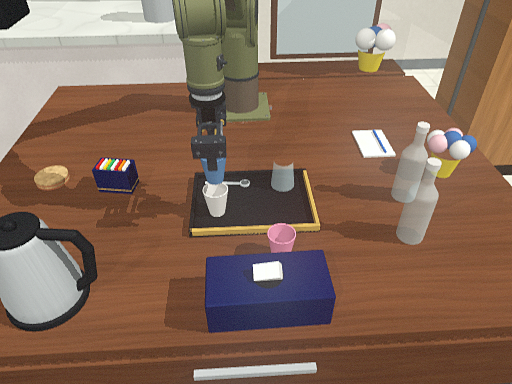

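>>> arm_command([
  [0, 0, 0, -2.3, -0.7, 5, -1],
  [0, 0, 0, -2.3, -0.7, 25, -1],
  [0, 0, 0, -2.3, -0.7, 48, -1],
  [0, 0, 0, -2.3, -0.7, 65, -1],
  [0, 0, 0, -2.3, -0.7, 74, -1],
  [0, 0, 0, -2.3, -0.7, 78, -1],
  [0, 0, 0, -2.3, -0.7, 78, -1],
  [0, 0, 0, -2.3, -0.7, 78, -1],
])

```text
time_s: 4.97
position: [583.5, -78.7, 103.2]
orientation: [180.0, -0.0, 90.0]
wrist_force: [-1.4, 1.4, -2.0]
opening: 0.691
```

>>> arm_command([
  [0, 0, 0, 0, 0, 2, -1],
  [0, 0, 0, 0, 0, 3.5, -1],
  [0, 0, 0, 0, 0, 4, -1],
  [0, 0, 0, 0, 0, 4, -1],
])

```text
time_s: 5.48
position: [583.3, -78.7, 98.7]
orientation: [180.0, -0.0, 90.0]
wrist_force: [-1.1, 0.8, 0.3]
opening: 0.697
```

>>> arm_command([
  [0, 0, 0, 0, 0, 1.5, -1],
  [0, 0, 0, 0, 0, 1.5, -1],
  [0, 0, 0, 0, 0, 1.5, 0.5],
  [0, 0, 0, 0, 0, 1.5, 0.7],
  [0, 0, 0, 0, 0, 1.5, 1],
  [0, 0, 0, 0, 0, 1.5, 1],
  [0, 0, 0, 0, 0, 1.5, 1],
])

```text
time_s: 6.35
position: [583.4, -78.8, 97.3]
orientation: [180.0, 0.0, 90.0]
wrist_force: [-0.3, 0.0, -0.4]
opening: 1.001
```

>>> arm_command([
  [0, 0, 0, 0, 0, -10, 1],
  [0, 0, 0, 0, 0, -40, 1],
  [0, 0, 0, 0, 0, -80, 1],
  [0, 0, 0, 0, 0, -110, 1],
  [0, 0, 0, 0, 0, -110, 1],
])

```text
time_s: 6.98
position: [585.0, -78.9, 210.3]
orientation: [179.7, 0.0, 90.0]
wrist_force: [0.1, -0.5, -0.4]
opening: 1.004
```

Run:
```python
from h import *
s=robot.observe();T=pose(s);print(s['position'],s['wrist_force'],s['time_s'])
for n in ['scene','side']:
    im,d=robot.grab_frame(n);K,W=cam(n,T);P=cloud(d,K,W)
    cv2.imwrite(f'pics/{n}4.png',cv2.resize(im[100:260,130:400,::-1],None,fx=2.5,fy=2.5))
    hsv=cv2.cvtColor(im,cv2.COLOR_RGB2HSV);H,S,V=[hsv[...,i].astype(int) for i in range(3)]
    m=(H>98)&(H<112)&(S>90)&(d>0)&(abs(P[...,0]-584)<50)&(abs(P[...,1]+77)<50)
    q=P[m];t=q[q[:,2]>np.percentile(q[:,2],99)-5];print(n,len(t),circ(t).round(1),np.percentile(q[:,2],[1,99]).round(1))
    q=P[(d>0)&(P[...,0]>380)&(P[...,0]<530)&(P[...,1]<-280)&(P[...,1]>-480)&(P[...,2]>66)&(P[...,2]<85)]
    print(cv2.minAreaRect(q[:,:2].astype(np.float32)))
```

```text
[585.01795163 -78.87055601 210.26634692] [ 0.14439182 -0.47643969 -0.38706554] 6.975
scene 104 [586.4 -78.5  29.9] [ 63.9 102.8]
((454.21142578125, -356.6041259765625), (97.00520324707031, 66.49015045166016), 81.27709197998047)
side 120 [582.7 -79.7  29.9] [ 72.4 103.9]
((451.3207702636719, -356.76080322265625), (97.27574157714844, 60.67049789428711), 79.84700775146484)
```

View pics/side4.png

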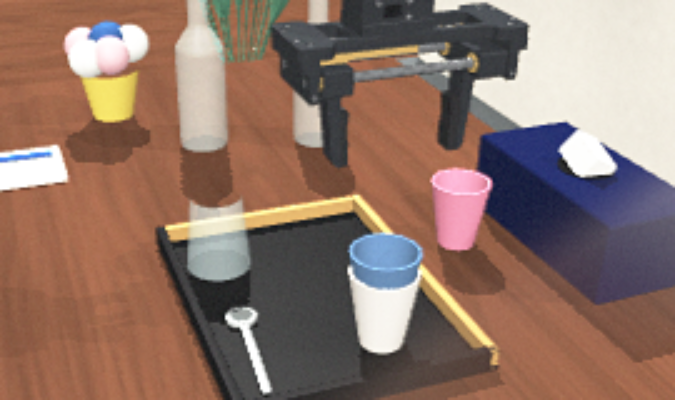

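View pics/scene4.png

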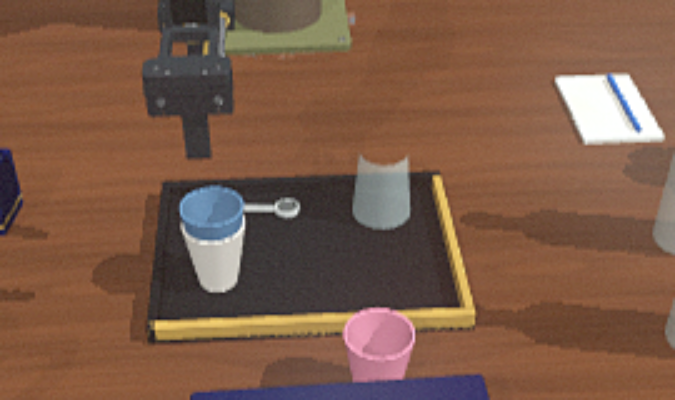

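The cups are nested upright: rim at z≈102, at crop (385,290) in the side view. The tumbler and spoon haven't moved. Now to the caddy at (452,-356), yaw −10°.

>>> arm_command([
  [0, 0, 0.02, -25, -12, 0, 1],
  [0, 0, 0.05, -70, -33, 5, 1],
  [0, 0, 0.08, -120, -57, 15, 1],
  [0, 0, 0.11, -170, -80, 30, 1],
  [0, 0, 0.14, -220, -104, 45, 1],
  [0, 0, 0.17, -260, -123, 55, 1],
  [0, 0, 0.17, -277, -131, 57, 1],
  [0, 0, 0.17, -277, -131, 57, 1],
])

```text
time_s: 8.07
position: [451.9, -355.9, 149.7]
orientation: [-180.0, -0.0, 80.2]
wrist_force: [-0.2, 1.3, -0.1]
opening: 1.003
```

>>> arm_command([
  [0, 0, 0, 0, 0, 0, 1],
  [0, 0, 0, 0, 0, 0, 1],
])

```text
time_s: 8.32
position: [453.9, -353.7, 150.6]
orientation: [179.9, -0.1, 80.5]
wrist_force: [0.7, -0.2, -0.3]
opening: 1.0
```

Run:
```python
from h import *
s=robot.observe();T=pose(s);print(s['position'],s['orientation'],s['wrist_force'],s['time_s'])
im,d=robot.grab_frame('wrist');K,W=cam('wrist',T);P=cloud(d,K,W)
cv2.imwrite('pics/w5.png',im[:,:,::-1])
q=P[(d>0)&(P[...,0]>380)&(P[...,0]<530)&(P[...,1]<-280)&(P[...,1]>-480)&(P[...,2]>66)&(P[...,2]<85)]
print(cv2.minAreaRect(q[:,:2].astype(np.float32)))
```

```text
[ 453.92341454 -353.66594344  150.62347123] [ 1.79933034e+02 -6.21397018e-02  8.04720287e+01] [ 0.71005806 -0.22866054 -0.26548059] 8.325
((449.19580078125, -355.74969482421875), (95.60301971435547, 60.23201370239258), 80.08940887451172)
```

View pics/w5.png

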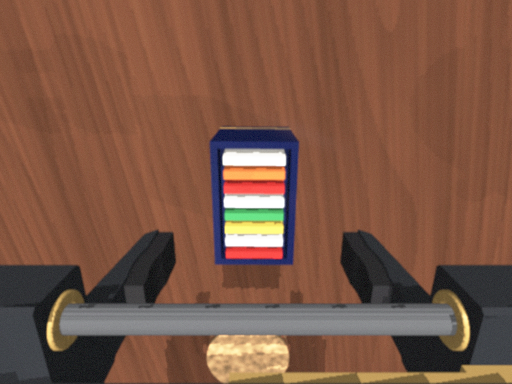

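Wrist view: caddy at (254,195), well aligned with the jaws and about 2 mm off centre. Correct that, descend and grip.

>>> arm_command([
  [0, 0, 0, -2, -2, 20, 1],
  [0, 0, 0, -2, -2, 55, 1],
  [0, 0, 0, -2, -2, 85, 1],
  [0, 0, 0, -2, -2, 102, 1],
  [0, 0, 0, -2, -2, 107, 1],
  [0, 0, 0, -2, -2, 107, 1],
  [0, 0, 0, -2, -2, 107, 1],
])

```text
time_s: 9.25
position: [450.6, -357.8, 44.2]
orientation: [179.9, 0.0, 80.3]
wrist_force: [0.4, 0.3, 0.4]
opening: 0.997
```

>>> arm_command([
  [0, 0, 0, 0, 0, 0, 0.5],
  [0, 0, 0, 0, 0, 0, 0],
  [0, 0, 0, 0, 0, 0, -1],
  [0, 0, 0, 0, 0, 0, -1],
  [0, 0, 0, 0, 0, 0, -1],
  [0, 0, 0, 0, 0, 0, -1],
], force=40)

```text
time_s: 10.0
position: [450.2, -357.5, 43.4]
orientation: [180.0, 0.0, 80.3]
wrist_force: [0.9, 0.3, 2.2]
opening: 0.68
```

>>> arm_command([
  [0, 0, 0, 0, 0, -5, -1],
  [0, 0, 0, 0, 0, -20, -1],
  [0, 0, 0, 0, 0, -50, -1],
  [0, 0, 0, 0, 0, -85, -1],
  [0, 0, 0, 0, 0, -115, -1],
  [0, 0, 0, 0, 0, -130, -1],
  [0, 0, 0, 0, 0, -130, -1],
])

```text
time_s: 10.88
position: [450.3, -357.7, 174.1]
orientation: [179.9, 0.0, 80.3]
wrist_force: [-0.1, -1.0, -3.9]
opening: 0.674
```

>>> arm_command([
  [0, 0, 0, 15, 3, 0, -1],
  [0, 0, 0, 45, 8, 0, -1],
  [0, 0, 0, 85, 15, 0, -1],
  [0, 0, 0, 125, 22, 0, -1],
  [0, 0, 0, 165, 29, 0, -1],
  [0, 0, 0, 205, 36, 0, -1],
  [0, 0, 0, 243, 43, 0, -1],
])

```text
time_s: 11.75
position: [533.1, -122.0, 171.9]
orientation: [-179.8, -0.1, 80.4]
wrist_force: [0.1, 1.0, -4.3]
opening: 0.676
```

>>> arm_command([
  [0, 0, -0.02, 40, 7, 0, -1],
  [0, 0, -0.05, 80, 14, 0, -1],
  [0, 0, -0.08, 120, 21, 0, -1],
  [0, 0, -0.11, 160, 28, 0, -1],
  [0, 0, -0.14, 200, 36, 0, -1],
  [0, 0, -0.16, 230, 41, 0, -1],
  [0, 0, -0.17, 243, 43, 0, -1],
  [0, 0, -0.17, 243, 43, 0, -1],
])

```text
time_s: 12.75
position: [616.1, 108.0, 172.2]
orientation: [-179.9, 0.0, 90.1]
wrist_force: [-0.7, -0.3, -3.6]
opening: 0.681
```

>>> arm_command([
  [0, 0, 0, 0, 0, 20, -1],
  [0, 0, 0, 0, 0, 50, -1],
  [0, 0, 0, 0, 0, 75, -1],
  [0, 0, 0, 0, 0, 85, -1],
  [0, 0, 0, 0, 0, 85, -1],
  [0, 0, 0, 0, 0, 85, -1],
])

```text
time_s: 13.5
position: [617.8, 106.7, 89.3]
orientation: [179.9, -0.0, 90.0]
wrist_force: [-0.2, 0.1, -4.0]
opening: 0.677
```

Run:
```python
from h import *
s=robot.observe();T=pose(s);print(s['position'],s['orientation'],s['wrist_force'],s['time_s'])
for n in ['scene','side','wrist']:
    im,d=robot.grab_frame(n);K,W=cam(n,T);P=cloud(d,K,W)
    np.savez(n+'6.npz',im=im,d=d)
    cv2.imwrite(f'pics/{n}6.png',im[:,:,::-1])
    hsv=cv2.cvtColor(im,cv2.COLOR_RGB2HSV);H,S,V=[hsv[...,i].astype(int) for i in range(3)]
    q=P[(H>112)&(H<130)&(S>110)&(d>0)&(abs(P[...,0]-617)<60)&(abs(P[...,1]-107)<80)]
    print(n,'caddy',len(q),np.percentile(q,[1,50,99],axis=0).round(1))
    m=(H>15)&(H<30)&(S>100)&(V>100)&(d>0)&(P[...,2]<40)&(P[...,2]>19)&(P[...,0]>440)&(P[...,0]<690)&(P[...,1]>-160)&(P[...,1]<190)
    q=P[m]
    far=q[(q[:,0]>640)&(q[:,1]<140)]; left=q[(q[:,1]>145)&(q[:,0]<640)]
    for nm,a,i in [('far',far,0),('left',left,1)]:
        if len(a)>20: print(nm,len(a),np.percentile(a[:,i],[2,10,50,90,98]).round(1))
```

```text
[617.75581761 106.7471197   89.28659854] [ 1.79891887e+02 -9.73510668e-03  8.99629515e+01] [-0.23207165  0.1112251  -3.9679801 ] 13.5
scene caddy 178 [[589.5  59.8  48.8]
 [649.3  85.7  82.6]
 [652.8 153.3 122.2]]
far 299 [659.7 661.8 666.7 670.5 672. ]
left 55 [164.8 165.4 170.4 173.7 174.1]
side caddy 648 [[587.7  57.5  49.2]
 [611.   60.6  92.3]
 [648.4 118.3 123.1]]
far 151 [657.  657.5 660.2 666.3 667.4]
left 66 [161.8 163.2 165.5 173.2 174.7]
wrist caddy 12688 [[586.2  73.   49.4]
 [615.4 153.3 118.1]
 [645.5 156.1 120.8]]
far 34 [661.  662.  664.  665.3 665.6]
left 4561 [166.2 167.4 171.2 174.8 175.5]
```

View pics/scene6.png

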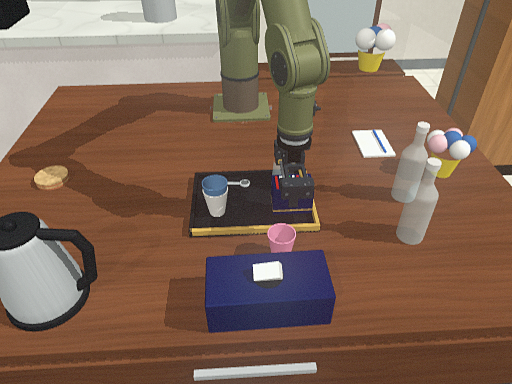

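View pics/side6.png

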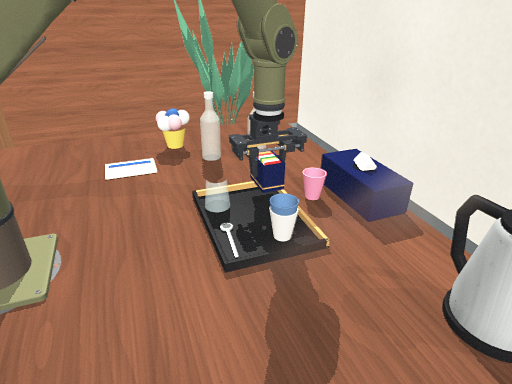

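View pics/wrist6.png

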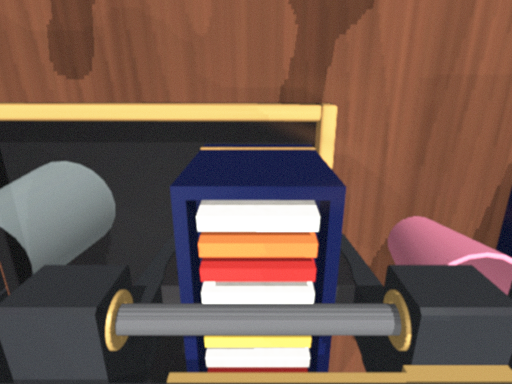

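Caddy is held level inside the corner. Gaps come to about 8.5 mm to the far rim and 10.5 mm to the left rim, and all views agree. Lowering.

>>> arm_command([
  [0, 0, 0, 0, 0, 12, -1],
  [0, 0, 0, 0, 0, 26, -1],
  [0, 0, 0, 0, 0, 35, -1],
  [0, 0, 0, 0, 0, 37.5, -1],
  [0, 0, 0, 0, 0, 37.5, -1],
  [0, 0, 0, 0, 0, 37.5, -1],
])

```text
time_s: 14.4
position: [617.4, 107.1, 51.1]
orientation: [179.9, -0.0, 90.0]
wrist_force: [-0.0, -0.3, -3.8]
opening: 0.68
```

>>> arm_command([
  [0, 0, 0, 0, 0, 1, -1],
  [0, 0, 0, 0, 0, 1.5, -1],
  [0, 0, 0, 0, 0, 1.5, -1],
])

```text
time_s: 14.78
position: [617.1, 107.0, 49.5]
orientation: [180.0, -0.0, 90.0]
wrist_force: [-0.2, -0.7, -2.0]
opening: 0.672
```

>>> arm_command([
  [0, 0, 0, 0, 0, 0.5, -1],
  [0, 0, 0, 0, 0, 0.7, -1],
  [0, 0, 0, 0, 0, 0.7, -1],
  [0, 0, 0, 0, 0, 0.7, -1],
])

```text
time_s: 15.28
position: [617.1, 107.1, 49.4]
orientation: [180.0, 0.0, 90.0]
wrist_force: [-2.3, 0.1, 5.5]
opening: 0.676
```

>>> arm_command([
  [0, 0, 0, 2, 2, -0.4, -1],
  [0, 0, 0, 5, 4, -0.4, -1],
  [0, 0, 0, 8, 6.5, -0.4, -1],
  [0, 0, 0, 8, 6.5, -0.4, -1],
  [0, 0, 0, 8, 6.5, -0.4, -1],
])

```text
time_s: 15.9
position: [623.7, 113.9, 49.5]
orientation: [180.0, 0.1, 90.0]
wrist_force: [-1.5, -3.9, 5.3]
opening: 0.678
```

>>> arm_command([
  [0, 0, 0, 0, 1, 0, -1],
  [0, 0, 0, 0, 1.5, 0, -1],
  [0, 0, 0, 0, 1.5, 0, -1],
])

```text
time_s: 16.27
position: [623.8, 113.9, 49.5]
orientation: [-179.9, 0.1, 90.0]
wrist_force: [-4.3, -3.1, 9.1]
opening: 0.678
```

>>> arm_command([
  [0, 0, 0, 0, 0, -0.5, -1],
  [0, 0, 0, 0, 1, -0.5, -1],
  [0, 0, 0, 0, 1, -0.5, -1],
])

```text
time_s: 16.65
position: [625.0, 114.9, 49.5]
orientation: [-179.9, 0.0, 90.0]
wrist_force: [-4.7, -3.2, 5.3]
opening: 0.681
```

>>> arm_command([
  [0, 0, 0, 0, 0.7, 0, -1],
  [0, 0, 0, 0, 1, 0, -1],
  [0, 0, 0, 0, 1, 0, -1],
])

```text
time_s: 17.02
position: [625.6, 115.1, 49.5]
orientation: [-179.8, 0.0, 90.0]
wrist_force: [-5.0, -2.8, 6.8]
opening: 0.679
```

>>> arm_command([
  [0, 0, 0, 0, 0.7, -0.3, -1],
  [0, 0, 0, 0, 1, -0.3, -1],
  [0, 0, 0, 0, 1, -0.3, -1],
])

```text
time_s: 17.4
position: [627.8, 115.7, 49.5]
orientation: [-180.0, -0.0, 90.0]
wrist_force: [-3.2, 1.0, 1.6]
opening: 0.679
```

>>> arm_command([
  [0, 0, 0, 0, 0.7, 0, -1],
  [0, 0, 0, 0, 1, 0, -1],
  [0, 0, 0, 0, 1, 0, -1],
])

```text
time_s: 17.77
position: [627.8, 115.7, 49.5]
orientation: [-179.9, -0.0, 90.0]
wrist_force: [-5.2, 1.4, 2.6]
opening: 0.679
```

>>> arm_command([
  [0, 0, 0, 0, 1, 0, -1],
  [0, 0, 0, 0, 2, 0, -1],
  [0, 0, 0, 0, 2, 0, -1],
])

```text
time_s: 18.15
position: [628.0, 115.7, 49.6]
orientation: [-179.7, 0.0, 90.0]
wrist_force: [-9.7, 1.5, 7.1]
opening: 0.68
```

>>> arm_command([
  [0, 0, 0, 1, 0, -0.3, -1],
  [0, 0, 0, 2, 0, -0.3, -1],
  [0, 0, 0, 2, 0, -0.3, -1],
])

```text
time_s: 18.52
position: [628.0, 115.8, 49.6]
orientation: [-179.6, 0.1, 90.0]
wrist_force: [-9.4, -2.5, 5.2]
opening: 0.678
```

>>> arm_command([
  [0, 0, 0, 1, 0, 0, -1],
  [0, 0, 0, 2, 0, 0, -1],
  [0, 0, 0, 2, 0, 0, -1],
])

```text
time_s: 18.9
position: [628.0, 115.9, 49.7]
orientation: [-179.6, 0.3, 89.9]
wrist_force: [-8.4, -5.4, 6.0]
opening: 0.677
```

>>> arm_command([
  [0, 0, 0, 1, 0, -0.4, -1],
  [0, 0, 0, 2, 0, -0.4, -1],
  [0, 0, 0, 2, 0, -0.4, -1],
])

```text
time_s: 19.27
position: [628.0, 116.2, 49.9]
orientation: [-179.6, 0.4, 89.9]
wrist_force: [-8.5, -6.9, 5.5]
opening: 0.677
```

>>> arm_command([
  [0, 0, 0, 1, 0, 0, -1],
  [0, 0, 0, 2, 0, 0, -1],
  [0, 0, 0, 2, 0, 0, -1],
])

```text
time_s: 19.65
position: [627.9, 116.4, 50.0]
orientation: [-179.6, 0.5, 89.8]
wrist_force: [-7.7, -9.2, 8.7]
opening: 0.682
```

```bash
cat > look.py <<'E'
from h import *
import sys
k=sys.argv[1]
s=robot.observe();T=pose(s);print(s['position'],s['orientation'],s['wrist_force'],s['time_s'])
for n in ['scene','side','wrist']:
    im,d=robot.grab_frame(n);K,W=cam(n,T);P=cloud(d,K,W)
    np.savez(f'{n}{k}.npz',im=im,d=d)
    hsv=cv2.cvtColor(im,cv2.COLOR_RGB2HSV);H,S,V=[hsv[...,i].astype(int) for i in range(3)]
    q=P[(H>112)&(H<130)&(S>110)&(d>0)&(abs(P[...,0]-627)<60)&(abs(P[...,1]-115)<80)]
    print(n,'caddy',len(q),np.percentile(q,[1,50,99],axis=0).round(1).tolist())
    m=(H>15)&(H<30)&(S>100)&(V>100)&(d>0)&(P[...,2]<40)&(P[...,2]>19)&(P[...,0]>440)&(P[...,0]<690)&(P[...,1]>-160)&(P[...,1]<190)
    q=P[m]
    far=q[(q[:,0]>640)&(q[:,1]<140)]; left=q[(q[:,1]>145)&(q[:,0]<640)]
    for nm,a,i in [('far',far,0),('left',left,1)]:
        if len(a)>20: print(nm,len(a),np.percentile(a[:,i],[2,10,50,90,98]).round(1))
    c={'scene':(slice(150,250),slice(240,340)),'side':(slice(130,230),slice(180,330)),'wrist':(slice(50,300),slice(120,420))}[n]
    cv2.imwrite(f'pics/{n}{k}.png',cv2.resize(im[c][:,:,::-1],None,fx=5 if n!='wrist' else 2,fy=5 if n!='wrist' else 2))
E
python3 look.py 7
```

```text
[627.94474843 116.44840981  49.99354213] [-179.56457145    0.54700488   89.84616687] [-7.71554767 -9.19047288  8.72433598] 19.65
scene caddy 78 [[596.4, 70.2, 23.4], [628.2, 96.6, 77.8], [665.2, 163.3, 83.3]]
far 313 [659.8 661.4 666.6 670.3 671.5]
side caddy 531 [[597.9, 67.2, 10.5], [616.3, 70.3, 56.5], [657.7, 142.8, 84.2]]
far 105 [657.  657.5 659.2 666.1 667.2]
left 68 [161.  163.6 165.8 173.4 175.3]
wrist caddy 12587 [[596.7, 82.8, 26.0], [625.4, 163.1, 78.6], [656.0, 166.0, 81.4]]
left 5356 [166.2 167.5 171.4 175.3 176.1]
```

View pics/wrist7.png

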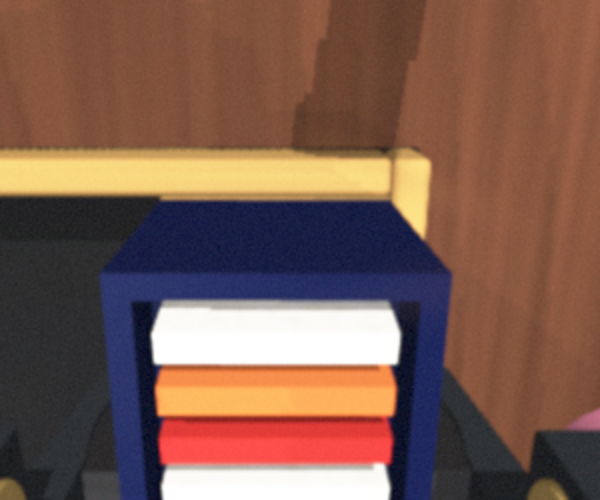

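View pics/scene7.png

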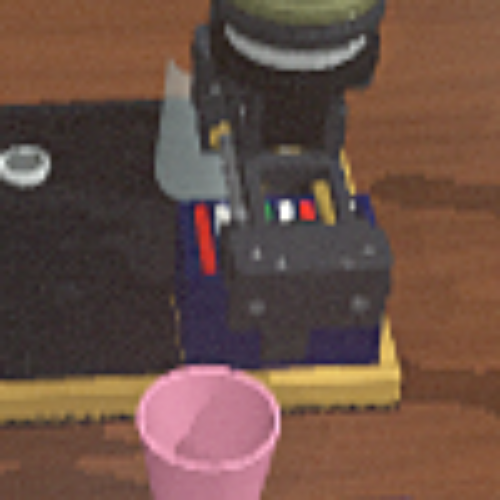

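```bash
cat > tilt.py <<'E'
from h import *
import sys
def tilt(k,T,zr=(74,90)):
    z=np.load(f'wrist{k}.npz');im,d=z['im'],z['d'];K,W=cam('wrist',T);P=cloud(d,K,W)
    hsv=cv2.cvtColor(im,cv2.COLOR_RGB2HSV);H,S,V=[hsv[...,i].astype(int) for i in range(3)]
    m=(H>112)&(H<130)&(S>110)&(d>0)&(P[...,2]>zr[0])&(P[...,2]<zr[1])&(P[...,0]<690)
    q=P[m]
    for _ in range(4):
        A=np.c_[q[:,:2]-q[:,:2].mean(0),np.ones(len(q))];c=np.linalg.lstsq(A,q[:,2],rcond=None)[0];r=q[:,2]-A@c;q=q[abs(r)<max(1.5,2*r.std())] 
    print('top plane n',len(q),'dz/dx deg',np.degrees(c[0]).round(2),'dz/dy deg',np.degrees(c[1]).round(2),'z',c[2].round(2),'std',r.std().round(2))
    # end face (left): normal
    m=(H>112)&(H<130)&(S>110)&(d>0)&(P[...,2]>zr[0]-45)&(P[...,2]<zr[1]-12)&(P[...,0]<690)&(P[...,1]>140)
    q=P[m];q=q[abs(q[:,1]-np.median(q[:,1]))<6]
    A=np.c_[q[:,0]-q[:,0].mean(),q[:,2]-60,np.ones(len(q))];c=np.linalg.lstsq(A,q[:,1],rcond=None)[0]
    print('end face n',len(q),'dy/dx deg',np.degrees(c[0]).round(2),'dy/dz deg',np.degrees(c[1]).round(2))
def mk(p,o):
    return pose({'position':p,'orientation':o})
if __name__=='__main__':
    tilt(6,mk([617.756,106.747,89.287],[179.892,-.0097,89.963]),(114,130))
    tilt(7,mk([627.945,116.448,49.994],[-179.565,.547,89.846]))
E
python3 tilt.py
```

```text
top plane n 6322 dz/dx deg 0.16 dz/dy deg 0.0 z 119.57 std 0.57
end face n 4486 dy/dx deg -0.15 dy/dz deg -0.11
top plane n 6277 dz/dx deg -0.4 dz/dy deg -0.53 z 80.07 std 0.57
end face n 4447 dy/dx deg -0.28 dy/dz deg 0.44
```

The caddy has leaned about 0.5° outward with the tool, and friction may be hiding whether the left rim is touched. I'll unload x, level it, then check the y contact.

>>> arm_command([
  [-0.004, 0.004, 0, 0, -2, -0.3, -1],
  [-0.009, 0.009, 0, 0, -4, -0.6, -1],
  [-0.009, 0.009, 0, 0, -4, -0.6, -1],
])

```text
time_s: 20.18
position: [627.2, 117.0, 49.9]
orientation: [179.5, -0.1, 89.9]
wrist_force: [-0.2, -8.4, -4.4]
opening: 0.68
```

>>> arm_command([
  [0, 0, 0, 0, 0, 0, -1],
  [0, 0, 0, 0, 0, 0, -1],
])

```text
time_s: 20.42
position: [627.3, 117.0, 50.0]
orientation: [179.5, -0.1, 89.9]
wrist_force: [-0.7, -8.1, -3.9]
opening: 0.676
```

With no x or floor load, Fy = −8 N at y = 117.0, so the left rim really is touched. Now down onto the floor and press x.

>>> arm_command([
  [0, 0, 0, 0, 0, 0.5, -1],
  [0, 0, 0, 0, 0, 0.8, -1],
  [0, 0, 0, 0, 0, 0.8, -1],
])

```text
time_s: 20.8
position: [627.4, 117.0, 49.7]
orientation: [179.5, -0.1, 89.9]
wrist_force: [-1.7, -8.5, -0.6]
opening: 0.674
```

>>> arm_command([
  [0, 0, 0, 0, 1, 0, -1],
  [0, 0, 0, 0, 3, 0, -1],
  [0, 0, 0, 0, 3, 0, -1],
  [0, 0, 0, 0, 3, 0, -1],
])

```text
time_s: 21.3
position: [627.7, 117.0, 49.5]
orientation: [179.8, -0.0, 89.9]
wrist_force: [-4.9, -8.6, 4.0]
opening: 0.677
```

>>> arm_command([
  [0, 0, 0, 0.5, 1, 0, -1],
  [0, 0, 0, 1, 2, 0, -1],
  [0, 0, 0, 1, 2, 0, -1],
  [0, 0, 0, 1, 2, 0, -1],
])

```text
time_s: 21.8
position: [627.8, 117.0, 49.5]
orientation: [-179.9, 0.1, 89.9]
wrist_force: [-10.0, -10.0, 7.3]
opening: 0.678
```

```bash
python3 look.py 8
python3 - <<'E'
from h import *
from tilt import tilt
tilt(8,pose())
s=robot.observe();print(s['ft_torque'],s['opening'])
E
```

```text
[627.83032673 116.9968151   49.5131695 ] [-1.79947156e+02  8.79771300e-02  8.98906969e+01] [-9.99744784 -9.97636257  7.26070236] 21.8
scene caddy 71 [[596.8, 71.1, 23.7], [631.9, 121.6, 78.2], [673.9, 164.1, 82.7]]
far 315 [659.6 661.5 666.2 670.5 672. ]
side caddy 526 [[597.7, 67.4, 9.9], [615.5, 70.8, 56.0], [657.7, 139.1, 83.3]]
far 102 [657.1 657.8 659.  666.1 667.7]
left 62 [162.3 164.1 166.1 173.5 174.1]
wrist caddy 12477 [[596.4, 83.3, 26.0], [625.4, 163.5, 78.5], [655.6, 166.3, 81.0]]
left 5280 [166.7 167.5 171.5 175.2 176. ]
top plane n 6280 dz/dx deg 0.01 dz/dy deg -0.08 z 79.79 std 0.56
end face n 4475 dy/dx deg -0.16 dy/dz deg -0.01
[-1.99879372  2.02765438  0.33097777] 0.675448036114598
```

View pics/wrist8.png

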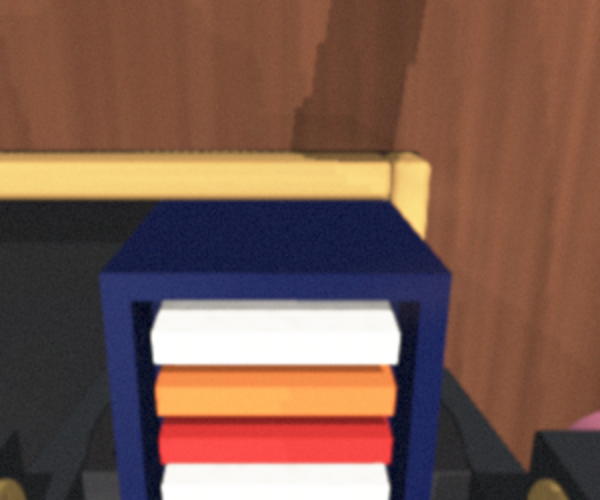

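View pics/side8.png

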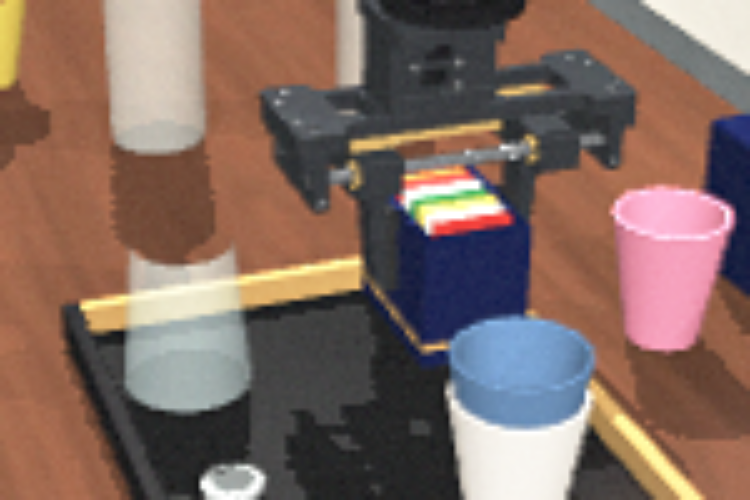

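Now level (tilt under 0.1°) with 10 N on each side. I'll unload the floor and left-rim friction for a moment to confirm that the far-rim contact isn't just friction.

>>> arm_command([
  [0, 0, 0, -1.5, 0, -0.6, -1],
  [0, 0, 0, -3, 0, -0.9, -1],
  [0, 0, 0, -3, 0, -0.9, -1],
  [0, 0, 0, -3, 0, -0.9, -1],
])

```text
time_s: 22.45
position: [627.9, 117.0, 49.5]
orientation: [-180.0, -0.1, 90.0]
wrist_force: [-9.0, -5.0, 0.8]
opening: 0.676
```

Fx stays at −9 N with x unchanged, while friction could give 7 N at most, so the far-rim contact is real. Restoring the press and settling.

>>> arm_command([
  [0, 0, 0, 1, 0, 0.3, -1],
  [0, 0, 0, 2, 0, 0.6, -1],
  [0, 0, 0, 3, 0.5, 0.6, -1],
  [0, 0, 0, 3.5, 0.5, 0.6, -1],
  [0, 0, 0, 3.5, 0.5, 0.6, -1],
  [0, 0, 0, 3.5, 0.5, 0.6, -1],
  [0, 0, 0, 3.5, 0.5, 0.6, -1],
  [0, 0, 0, 3.5, 0.5, 0.6, -1],
])

```text
time_s: 23.45
position: [627.9, 117.1, 49.5]
orientation: [-179.9, 0.1, 89.9]
wrist_force: [-11.1, -11.5, 7.3]
opening: 0.678
```

```bash
python3 look.py 9
python3 - <<'E'
from h import *
from tilt import tilt
tilt(9,pose())
s=robot.observe();print(s['wrist_force'],s['position'],s['orientation'])
z=np.load('side9.npz');im=z['im'];cv2.imwrite('pics/sf.png',im[:,:,::-1])
E
```

```text
[627.88879776 117.05525026  49.54539451] [-1.79888294e+02  1.27565066e-01  8.98898042e+01] [-11.07228744 -11.46436672   7.3321406 ] 23.45
scene caddy 73 [[599.2, 71.1, 24.2], [626.5, 104.1, 71.3], [666.3, 164.0, 83.0]]
far 306 [659.3 661.1 666.4 670.3 671.3]
side caddy 534 [[597.8, 67.2, 9.1], [616.0, 70.9, 55.7], [658.0, 144.4, 83.5]]
far 105 [656.9 657.5 659.1 666.2 667.2]
left 68 [162.2 163.4 165.7 172.3 174.5]
wrist caddy 12534 [[596.4, 83.3, 26.1], [625.7, 163.5, 78.4], [655.7, 166.4, 81.0]]
left 5275 [166.7 167.5 171.5 175.2 176. ]
top plane n 6262 dz/dx deg -0.09 dz/dy deg -0.09 z 79.81 std 0.57
end face n 4473 dy/dx deg -0.16 dy/dz deg -0.01
[-10.65618077 -10.94073758   7.37984936] [627.83848462 116.99885347  49.51336802] [-1.79882190e+02  1.32210154e-01  8.98863365e+01]
```

View pics/sf.png

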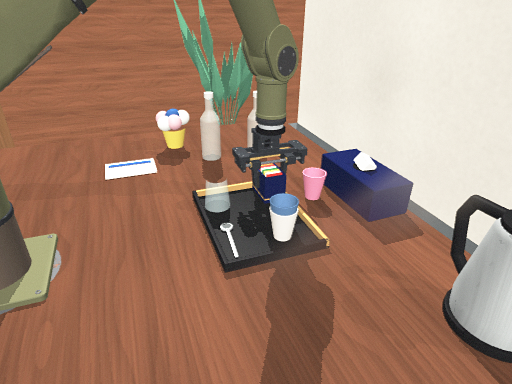

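The final side view shows the nested cups at (284,217), the caddy held in the corner at (271,180), and everything else in place. Handing in.

```bash
python3 -c "
from station import robot
print(robot.close_job())"
```

```text
the job is handed in; nothing more can be done
None
```

I nested the blue cup in the white one, at the white cup's place in the far right, and let go. Then I set the navy caddy in the far left corner and handed in at about 23.6 s, still gripping it and pressing it against both brass rims.

**Last checks:**
- **Cups:** they stand upright, with the blue rim at about 102 mm, some 20 mm above the white one as expected. In the last side view the tumbler, spoon and pink cup look unmoved.
- **Caddy:** it stands within about 0.1° of level on the tray floor. It is pressed with about 11 N on each rim and 7 N downward.
- **Rim contact:** I checked each rim with the other loads reduced, and the push force held without the caddy moving. That means it was really touching both rims, not stuck by friction.

**What disagreed:**
- **Lean during pressing:** on the first press the caddy leaned about 0.5° outward. I levelled it and pressed again.
- **Camera differences:** the cameras differed by 3 to 5 mm in absolute position, so I relied on offsets within one view and on the measured forces.
- **Remaining turn:** the caddy's end face still reads about 0.16° turned. It read 0.15° before touching the rims, so this is within measuring error.

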